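Clear the lid of the bits case and hold it open

ROBOT

A 6-joint arm with a two-finger parallel gripper is mounted at the origin on a cart in front of the work surface, level with it; the furniture and walls round the work are solid. World frame = base frame: x ahead of the robot, y to its left, z up, the work surface at z = 0. Lengths are in m, angles in degrees, forces in N, time in s.
With the tool pointing down it reaches from about 0.35 to 0.875 m from the base axis. Payload 4.2 kg.
Tool frame: the origin (TCP) lies at the very end of the fingers, on their centre line; the grasp point (between the pads) lies 19 mm behind it; z points along the fingers, y is the line along which they close (so a half turn about z gives the same grasp; the last joint's range is limited). The gripper opens to 87 mm and grips with 3 to 60 N. Pads are 19 mm wide; open, the fingers measure 117 mm over their backs; the gripper's body (75 mm by 190 mm) begins 51 mm behind the grasp point.
Start: joints at [78.071, 22.042, 0.453, 0, -68.411, -14.817], TCP at [0.281, 0.558, 0.223] pointing down, gripper open.
Joint ranges: [-179.83, 179.83], [-69.29, 118.12], [-61.27, 80.66], [-181.25, 117.63], [-171.15, -9.14], [-177.46, 177.46]. Speed limits (degrees/s): [159.86, 159.86, 180, 180, 180, 180].

INTERFACE

Orientations are given as a 3x3 rotation matrix whose columns are the frame's x, y, z axes.
In Python, from station import sense, cams, r gives the robot as it stands. The module is installed in compiled form; this text tells all that it offers.
- The arm moves only by the tool step_arm, never from a script. Its argument "targets" is text: rows parted by semicolons, each of 4 numbers parted by spaces: the shift along the tool's x, y, z in cm, then the turn about the tool's z in degrees. In form: x y z turn; .... A call has 1 to 12 rows; each row shifts and turns the commanded pose from where the row before left it, along the tool's axes as they then stand; what a row does not reach is not made up. A row lasts 1/12 s, in which the tool goes at most 41.7 mm and 7.16 degrees, less where a joint would pass 70% of its speed; a pose out of reach is approached as far as the arm can. A call with a gripper value outside its range is refused whole. "claw" is the finger opening in cm, from 0 to 8.7, set as the call begins (left out, the last holds). The fingers move at their own pace and stop on an object; the grip force is fixed at half the most. Time passes only in rows, so rows that do not move let the fingers close. It gives the time, the measured TCP pose, the force, the opening and the grip force at its end, in the units of the state.
- sense(): the state, without advancing time (a new reading comes with each control period).
- cams.capture(name): name is "side" or "top"; returns a dict with "frame" (480x640x3 uint8, blue, green, red), "vertical_fov" (degrees; the focal length in pixels is half the picture's height over the tangent of half this angle, whatever the lens; pixels are square), "cx", "cy" (the principal point, pixels), "eye" and "rotation" of the camera in the world. Camera axes: x right, y down, z forward; pixel columns grow to the right and rows downward; lengths in m; the calibration is good to about 2 mm. A picture is of the moment at which its call begins. There is no depth.
- r.finish_job(): hands the job in; it is judged then, once.
The state is a dict: "time_s": time; "joints": joint angles; "joint_velocities": joint speeds; "effort": joint torques, N m; "tcp_pos": TCP position; "ee_rot": TCP orientation; "wrist_force": force on the tool from outside, world axes, zero at the start; "moment": the same for the moment, N m; "gripper_width": opening from 0.0 (shut) to 1.0 (fully open); "gripper_force": force on a finger pad.
Only numpy, scipy, OpenCV 4.12 (cv2) and the standard library are available. Lean on these libraries where they do the work, as an engineer would, in place of code of your own. Each camera call takes 0.05 s, during which the arm holds its last target. There are 200 camera calls.

TASK

The hole saw was left standing on the lid of the grey steel case. First put it back, upright and fully home, into its own storage well (of the three wooden well blocks, the empty one that fits it closely), without dropping it and with the lid still shut; then lift the case's lid by its bar handle to 45 degrees (within 5) and finish while still holding it there, since it falls shut by itself and I need to reach inside. Do not push the other things about.

Things in the scene. Friction and masses are not known exactly. Their poses are not given: they have to be found in the camera images.
- hole_saw: the loose hole saw, standing teeth down on the case's lid at the start: a red cup 48 mm in diameter and 36 mm high, with a bare upright shank (arbor) 11 mm thick above it on the axis, from 36 to 66 mm above the teeth; about 0.14 kg. Origin: centre of its underside (teeth), z up
- saw_well_hole0 (a point): the hole saw's own storage well: centre of the mouth of a round well 53 mm in diameter (2 mm chamfer) and 20 mm deep in a fixed wooden block 90 x 90 x 30 mm on the desk, so the mouth is 30 mm above the desk and the well's floor 10 mm. When seated, the saw's origin is 20 mm below this point. Three such blocks stand in a row to the robot's right, in any order, at least 110 mm apart from centre to centre
- wide_well_hole0 (a point): another, empty well: the same block but with a well 70 mm in diameter, too wide for the hole saw; not to be used. Centre of its mouth
- bb_shell: a grey steel tube 40 mm in diameter and 68 mm high, standing in the third well (45 mm in diameter), its top 78 mm above the desk; leave it there. Origin: centre of its underside
- case: the fixed grey steel case on the desk: 170 mm deep (its x), 200 mm wide (its y), 75 mm high. Origin: centre of its underside; its -x axis points out of its front, to the side of the lid's handle, its z up
- lid (a joint): opening angle of the case's lid in rad: 0 shut (level), grows as the front edge rises; 0.785 is 45 degrees; it stops at 1.2. The lid (6 mm thick plate, about 0.45 kg) is hinged along the case's rear (+x) top edge, the axis along the case's y, with no spring or friction to hold it: let go, it falls shut from any angle. Holding it takes about 2 N upward at the handle
- lid_handle (a point): middle of the lid's handle: a dark round bar 12 mm in diameter and 116 mm long, parallel to the hinge, held 45 mm in front of the lid's front edge by an arm at each end; free space of 39 mm between bar and case, and free below to the desk. It lies 215 mm in front of and 3 mm above the hinge line with the lid shut, 79 mm above the desk
- case_hinge (a point): middle of the lid's hinge line, 76 mm above the desk on the case's rear edge; does not move as the lid turns
- lid_top (a point): middle of the shut lid's upper face, 82 mm above the desk (fixed to the case, does not turn with the lid)
- head_tube: bystander: grey tube 36 mm in diameter, 141 mm long, lying on the desk; leave it alone. Origin: centre of its underside
- tape_measure: bystander: tape measure 74 x 90 x 37 mm; leave it alone. Origin: centre of its underside
- oil_bottle: bystander: upright small bottle 53 mm in diameter, 152 mm high; leave it alone. Origin: centre of its underside
- marker: bystander: marker pen 17 mm thick, 136 mm long, lying; leave it alone. Origin: centre of its underside
- screwdriver_0: bystander: screwdriver with blue handle, 190 mm long, lying; leave it alone. Origin: centre of its underside
Things that resemble listed ones, but are neither listed nor needed, are in the scene too. Leave any red or turquoise look-alike of the part that bears saw_well_hole0 alone.

How it is judged:
By the outcome, as a careful person would: the job done as asked, in the order asked, and still so for the second after the job is handed in, while the arm keeps its last pose, push and grip.
It also fails if it takes over 59 s, if anything falls off the work surface, if the arm or the gripper's body presses on something with over 40 N, if the wrist force passes 120 N, or if a joint passes its speed limit or range.

## Working session

There is one attempt and no reset: what is moved stays moved. The work goes in short steps, Python scripts to look and compute and a tool call to move; the robot and the scene stay as the last step left them, time stands still between calls to the robot, and variables do not carry over. Pictures are saved under pics/ and viewed, at most 10 in all, crops included, and the job is handed in when it is done.

Besides the shell and the picture viewer there is one more tool, called after "Call:" as a command line: name --argument value ..., lists and objects as JSON in quotes. step_arm: Moves the arm, as the interface text tells. Its arguments: {"type":"object","properties":{"targets":{"type":"string"},"claw":{"type":"number"}},"required":["targets"]}

```bash
mkdir -p pics; cat > h.py <<'E'
import numpy as np, cv2
from station import sense, cams, r
def cap(n,save=None):
    c=cams.capture(n)
    if save: cv2.imwrite('pics/'+save,c['frame'])
    return c
def ray(c,u,v):
    f=240/np.tan(np.radians(c['vertical_fov'])/2)
    d=np.array(c['rotation'])@np.array([(u-c['cx'])/f,(v-c['cy'])/f,1]); return np.array(c['eye']),d
def onz(c,u,v,z):
    e,d=ray(c,u,v); return e+d*(z-e[2])/d[2]
def proj(c,p):
    f=240/np.tan(np.radians(c['vertical_fov'])/2)
    q=np.array(c['rotation']).T@(np.array(p)-c['eye']); return q[0]/q[2]*f+c['cx'],q[1]/q[2]*f+c['cy']
E
python3 - <<'E'
from h import *
import pickle
for n in('top','side'):
    c=cap(n,n+'0.png'); print(n,c['vertical_fov'],c['cx'],c['cy'],c['eye'],np.round(c['rotation'],3).tolist())
    pickle.dump(c,open(n+'0.pkl','wb'))
s=sense();print(s['time_s'],np.round(s['ee_rot'],3).tolist(),s['wrist_force'])
E
```

```text
top 52.438012021706605 316.45182594016046 234.75419859058235 [ 0.4361166  -0.14262168  1.2195252 ] [[-0.027, -0.993, 0.111], [-1.0, 0.025, -0.018], [0.015, -0.111, -0.994]]
side 50.09055417029253 313.40209321325256 234.92667961734577 [ 0.23899606 -1.13497143  0.54882192] [[0.947, -0.147, 0.287], [-0.322, -0.396, 0.86], [-0.013, -0.906, -0.422]]
0.1 [[0.893, -0.45, -0.001], [-0.45, -0.893, -0.002], [0.0, 0.002, -1.0]] [-0.8593555  -1.39865313 -0.23388841]
```

View pics/top0.png

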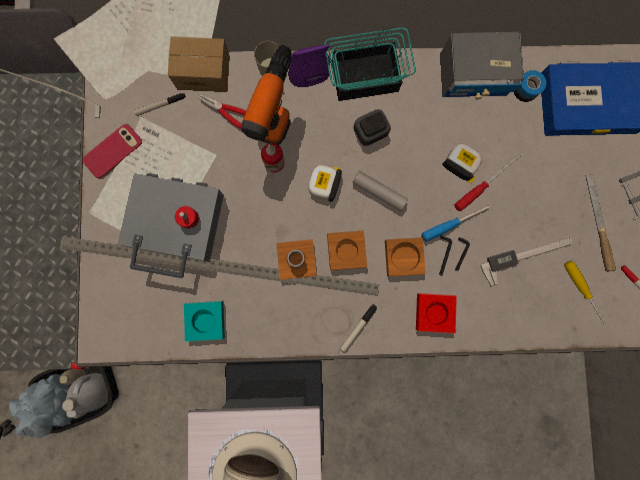

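View pics/side0.png

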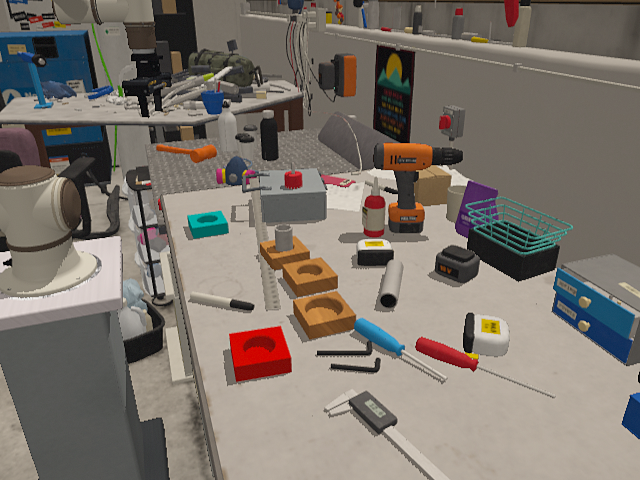

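Candidates for the hole saw: the red cup on the lid (top 186,216) and the red bottle (272,155). I choose the first. Candidates for the well: wooden (347,250), wooden and wider (405,257), wooden and occupied by the tube (296,259), and the turquoise (204,321) and red (437,313) look-alikes. I choose (347,250) and will check it in one crop with measured diameters.

```bash
cat > m.py <<'E'
from h import *
import pickle
t=pickle.load(open('top0.pkl','rb'));s=pickle.load(open('side0.pkl','rb'))
def blobs(c,name,lo,hi,roi,lo2=None):
    x0,y0,x1,y1=roi
    hsv=cv2.cvtColor(c['frame'],cv2.COLOR_BGR2HSV)[y0:y1,x0:x1]
    m=cv2.inRange(hsv,lo,hi)
    cs,_=cv2.findContours(m,cv2.RETR_CCOMP,cv2.CHAIN_APPROX_NONE)
    for k in cs:
        if cv2.contourArea(k)>25:
            (u,v),(a,b),an=cv2.minAreaRect(k); M=cv2.moments(k)
            print(name,'cent %.1f %.1f'%(M['m10']/M['m00']+x0,M['m01']/M['m00']+y0),'rect %.1f %.1f %.1f %.1f %.0f'%(u+x0,v+y0,a,b,an),'area',cv2.contourArea(k),'bb',np.add(cv2.boundingRect(k),(x0,y0,0,0)))
blobs(t,'redT',(0,150,60),(8,255,255),(160,190,215,240))
blobs(s,'redS',(0,150,60),(8,255,255),(270,160,315,195))
blobs(t,'wood',(8,110,60),(20,255,255),(265,220,440,290))
a=cv2.resize(t['frame'][160:310,60:240],None,fx=4,fy=4,interpolation=cv2.INTER_CUBIC)
cv2.imwrite('pics/crop1.png',a)
b=t['frame'][225:295,265:435];b=cv2.resize(b,None,fx=4,fy=4,interpolation=cv2.INTER_CUBIC)
d=s['frame'][155:235,220:390];d=cv2.resize(d,None,fx=4,fy=4,interpolation=cv2.INTER_CUBIC)
cv2.imwrite('pics/crop2.png',np.vstack([b,d])[:600])
E
python3 m.py
```

```text
redT cent 191.8 218.5 rect 192.4 217.7 6.4 19.0 5 area 27.5 bb [189 208   8  20]
wood cent 295.8 258.6 rect 296.0 258.5 11.0 12.0 90 area 102.5 bb [290 253  13  12]
wood cent 295.9 259.0 rect 296.0 259.2 37.3 37.3 84 area 1304.0 bb [276 239  41  41]
wood cent 295.4 258.1 rect 295.5 258.0 19.1 17.7 45 area 268.0 bb [286 249  20  20]
wood cent 404.8 256.5 rect 404.8 256.5 37.3 38.6 86 area 1354.5 bb [385 237  41  39]
wood cent 346.7 249.9 rect 346.6 249.9 37.4 37.3 85 area 1317.0 bb [327 230  40  40]
```

View pics/crop1.png

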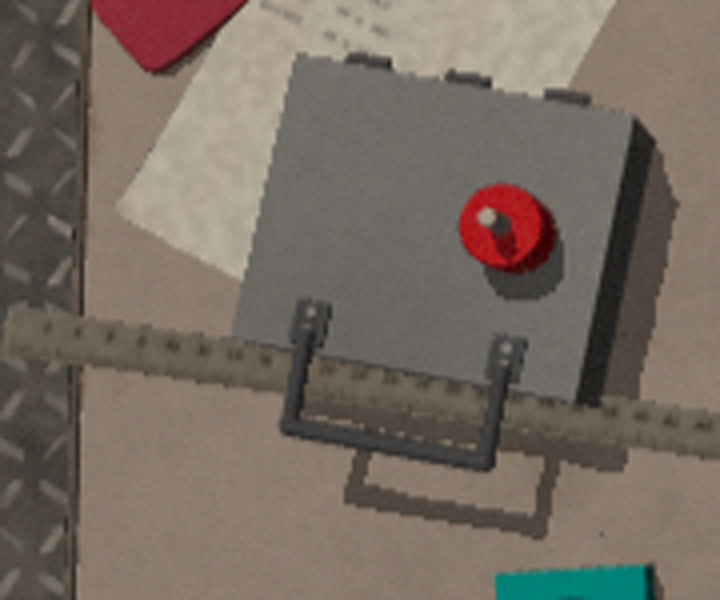

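View pics/crop2.png

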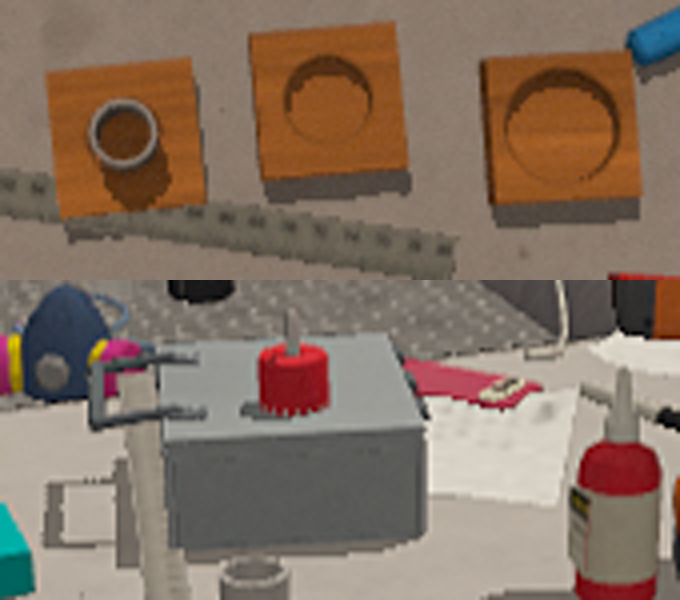

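Crop 1 shows the saw on the lid (cup at top 186,217), the bar from (131,267) to (183,276), and a perforated strip passing beneath the handle arms. Crop 2 confirms the middle well (346.9,250.1): its mouth is about 22 px, or 53 mm, against about 29 px for the wide one. Now I compute positions, including the strip's height.

```bash
cat > m2.py <<'E'
from m import t,s
from h import *
def tri(p,q):
    e1,d1=ray(t,*p);e2,d2=ray(s,*q)
    A=np.stack([d1,-d2],1);k=np.linalg.lstsq(A,e2-e1,rcond=None)[0]
    a,b=e1+d1*k[0],e2+d2*k[1];return np.round((a+b)/2,4),round(np.linalg.norm(a-b)*1e3,1)
C=lambda x,y:(60+(x-1.5)/4,160+(y-1.5)/4)
def redm(c,roi):
    x0,y0,x1,y1=roi;h=cv2.cvtColor(c['frame'],cv2.COLOR_BGR2HSV)[y0:y1,x0:x1]
    m=((h[...,0]<10)|(h[...,0]>170))&(h[...,1]>120)&(h[...,2]>50)
    k=max(cv2.findContours(m.astype('u1'),0,1)[0],key=cv2.contourArea)
    return cv2.boundingRect(k),np.add(cv2.minEnclosingCircle(k)[0],(x0,y0)),cv2.minEnclosingCircle(k)[1]
b,cc,rad=redm(t,(165,195,215,240));print('red top',cc,rad,onz(t,*cc,.118), 'z.11',onz(t,*cc,.11))
b2,c2,_=redm(s,(275,160,312,195));print('red side',b2,c2)
print('saw shank top',tri(C(488,215),(292.5,163)),'topview z.148',onz(t,*C(488,215),.148))
print('strip L',tri((65,243),(252,180)),'R',tri((378,288),(269,307)))
P=[onz(t,*C(*q),.082) for q in((297,53),(635,115),(578,403),(235,335))];print('lid corners',np.round(P,3).tolist())
H=[onz(t,*C(*q),.079) for q in((287,430),(488,465))];print('bar',np.round(H,4).tolist(),np.mean(H,0),np.linalg.norm(H[1]-H[0]))
print('well',onz(t,346.9,250.1,.03),'side z.03 proj',proj(s,onz(t,346.9,250.1,.03)))
E
python3 m2.py | grep -v wood
python3 - <<'E'
import sys;sys.path.insert(0,'.')
E
```

```text
redT cent 191.8 218.5 rect 192.4 217.7 6.4 19.0 5 area 27.5 bb [189 208   8  20]
red top [186.5 217. ] 12.175895690917969 [0.60721868 0.13242755 0.118     ] z.11 [0.60846134 0.13442514 0.11      ]
red side (10, 11, 17, 18) [293.  179.5]
saw shank top (array([0.6096, 0.1368, 0.1453]), np.float64(3.7)) topview z.148 [0.61093616 0.13571221 0.148     ]
strip L (array([ 0.5646,  0.4649, -0.0016]), np.float64(6.1)) R (array([ 0.4284, -0.3118,  0.0059]), np.float64(13.5))
lid corners [[0.722, 0.266, 0.082], [0.679, 0.066, 0.082], [0.51, 0.1, 0.082], [0.555, 0.299, 0.082]]
bar [[0.4986, 0.2694, 0.079], [0.4753, 0.153, 0.079]] [0.4869379  0.21124388 0.079     ] 0.11872655163165013
well [ 0.52934396 -0.23720666  0.03      ] side z.03 proj (np.float64(309.67523987448334), np.float64(269.4657416295198))
```

Call:
step_arm --targets "0 0 0 6.8;0 0 0 6.8;0 0 0 6.8;0 0 0 6.8;0 0 0 6.8;0 0 0 6.8;0 0 0 6.8;0 0 0 6.8;0 0 0 6.8;0 0 0 6.8;0 0 0 7;0 0 0 0" --claw 5

```text
time_s: 1.1
tcp_pos: [0.2811, 0.5578, 0.2219]
ee_rot: [[-0.206, -0.979, -0.001], [-0.979, 0.206, -0.001], [0.001, 0.0, -1.0]]
wrist_force: [0.8, 0.1, -0.9]
gripper_width: 0.576
gripper_force: 0.0
```

Call:
step_arm --targets "2 -2.4 0 0;2.4 -2.8 0 0;2.4 -2.8 0 0;2.4 -2.8 0 0;2.4 -2.8 0 0;2.4 -2.8 0 0;2.4 -2.8 0 0;2.4 -2.8 0 0;2.4 -2.8 0 0;2.4 -2.8 0 0;2.4 -2.8 0 0;2.4 -2.8 0 0"

```text
time_s: 2.1
tcp_pos: [0.5491, 0.2108, 0.2224]
ee_rot: [[-0.2, -0.98, -0.0], [-0.98, 0.2, -0.0], [0.0, 0.0, -1.0]]
wrist_force: [0.0, 0.4, 0.1]
gripper_width: 0.576
gripper_force: 0.0
```

```bash
cat >> h.py <<'E'
def go(p):
    s=sense();R=np.array(s['ee_rot']);p=np.array(p,float)
    print('t',s['time_s'],'tcp',np.round(s['tcp_pos'],4),'x ang',np.degrees(np.arctan2(R[1,0],R[0,0])),'F',np.round(s['wrist_force'],1),'grip',s['gripper_width'],s['gripper_force'])
    print('to go cm (tool):',np.round(R.T@(p-s['tcp_pos'])*100,2))
E
python3 -c "
from h import *
go([.609,.135,.2])
print(sense()['joints'])"
```

```text
t 2.1 tcp [0.5491 0.2108 0.2224] x ang -101.53861693777094 F [0.  0.4 0.1] grip 0.5761382913066916 0.0
to go cm (tool): [ 6.23 -7.38  2.24]
[ 3.67616080e+01  1.84829505e+01 -4.90939090e+00 -9.59134793e-03
 -6.66257959e+01 -4.82964196e+01]
```

Call:
step_arm --targets "2 -2.4 0 0;2 -2.4 0 0;1.6 -1.9 1 0;0.6 -0.7 2 0;0 0 1.5 0;0 0 0.8 0;0 0 0 0;0 0 0 0"

```text
time_s: 2.77
tcp_pos: [0.6083, 0.1369, 0.1696]
ee_rot: [[-0.202, -0.979, -0.0], [-0.979, 0.202, -0.001], [0.001, 0.0, -1.0]]
wrist_force: [0.7, 0.6, 0.2]
gripper_width: 0.574
gripper_force: 0.0
```

```bash
python3 - <<'E'
from h import *
go([.609,.135,.122])
t=cap('top');s=cap('side')
a=cv2.resize(t['frame'][160:260,110:250],None,fx=4,fy=4,interpolation=2)
b=cv2.resize(s['frame'][100:200,240:340],None,fx=4,fy=4,interpolation=2)
m=np.zeros((400,800,3),'u1');m[:,:400]=a[:,80:480];m[:,400:]=b
cv2.imwrite('pics/a1.png',m)
p=sense()['tcp_pos'];print(proj(t,p),proj(s,p))
E
```

```text
t 2.7667 tcp [0.6083 0.1369 0.1696] x ang -101.62794008044571 F [0.7 0.6 0.2] grip 0.5738922231432292 0.0
to go cm (tool): [ 0.17 -0.11  4.76]
(np.float64(178.06409585218935), np.float64(212.71433323515342)) (np.float64(292.57384180229667), np.float64(153.56185536088253))
```

View pics/a1.png

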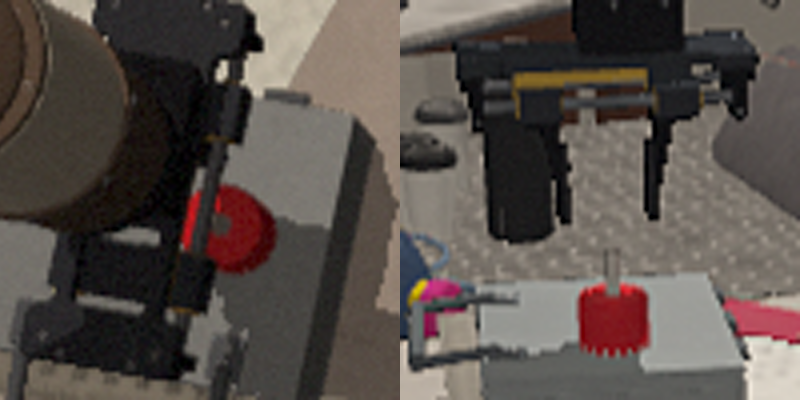

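The left panel shows the gripper above the saw. In the right panel the fingers (563 and 654) bracket the shank (613), so it is centred closely enough to descend.

Call:
step_arm --targets "0.1 -0.1 1 0;0 0 1 0;0 0 1 0;0 0 1 0;0 0 0.5 0;0 0 0 0;0 0 0 0"

```text
time_s: 3.45
tcp_pos: [0.609, 0.1354, 0.124]
ee_rot: [[-0.203, -0.979, -0.001], [-0.979, 0.203, -0.001], [0.001, 0.001, -1.0]]
wrist_force: [-0.5, -1.0, 0.7]
gripper_width: 0.573
gripper_force: 0.0
```

Call:
step_arm --targets "0 0 0 0;0 0 0 0;0 0 0 0;0 0 0 0;0 0 0 0;0 0 0 0;0 0 0 0;0 0 0 0" --claw 0.3

```text
time_s: 4.12
tcp_pos: [0.6092, 0.1356, 0.1246]
ee_rot: [[-0.204, -0.979, 0.0], [-0.979, 0.204, 0.0], [-0.0, -0.0, -1.0]]
wrist_force: [0.0, -0.6, 0.9]
gripper_width: 0.118
gripper_force: 30.0
```

Call:
step_arm --targets "0 0 -0.5 0;0 0 -1.5 0;0 0 -2 0;0 0 -2 0;0 0 -1.5 0;0 0 -0.5 0;0 0 0 0"

```text
time_s: 4.7
tcp_pos: [0.6095, 0.1358, 0.206]
ee_rot: [[-0.204, -0.979, 0.002], [-0.979, 0.204, 0.001], [-0.002, -0.002, -1.0]]
wrist_force: [0.3, -0.4, -2.1]
gripper_width: 0.118
gripper_force: 30.0
```

Call:
step_arm --targets "1.5 0 0 0;3 0 0 0;3.5 0 0 0;4 0 0 0;4 0 0 0;4 0 0 0;4 0 0 0;4 0 0 0;4 0 0 0;3 0.1 0 0;2 0.1 0 0;1.1 0 0 0"

```text
time_s: 5.7
tcp_pos: [0.5271, -0.2396, 0.2028]
ee_rot: [[-0.207, -0.978, -0.004], [-0.978, 0.207, 0.001], [-0.0, 0.004, -1.0]]
wrist_force: [-0.3, -0.6, -2.1]
gripper_width: 0.116
gripper_force: 30.0
```

Call:
step_arm --targets "0 0 1.5 0;0 0 2 0;0 0 2 0;0 0 1.5 0;0 0 0.5 0;0 0 0 0;0 0 0 0;0 0 0 0"

```text
time_s: 6.37
tcp_pos: [0.5304, -0.2371, 0.1306]
ee_rot: [[-0.203, -0.979, 0.002], [-0.979, 0.203, -0.001], [0.0, -0.002, -1.0]]
wrist_force: [-1.3, -0.2, -0.8]
gripper_width: 0.115
gripper_force: 30.0
```

```bash
cat > look.py <<'E'
from h import *
import sys,pickle
go([.5293,-.2372,.0525+.03])
t=cap('top');s=cap('side');pickle.dump((t,s),open('ts.pkl','wb'))
a=cv2.resize(t['frame'][200:300,290:390],None,fx=4,fy=4,interpolation=2)
b=cv2.resize(s['frame'][200:300,260:360],None,fx=4,fy=4,interpolation=2)
cv2.imwrite('pics/'+sys.argv[1],np.hstack([a,b]))
p=np.array(sense()['tcp_pos']);print(proj(t,p),proj(s,p))
E
python3 look.py b1.png
```

```text
t 6.3667 tcp [ 0.5304 -0.2371  0.1306] x ang -101.71199004952067 F [-1.3 -0.2 -0.8] grip 0.11515230885734555 29.99902014154941
to go cm (tool): [0.03 0.11 4.81]
(np.float64(350.28543168134655), np.float64(246.08418120188477)) (np.float64(309.30062841229454), np.float64(225.35191507497655))
```

View pics/b1.png

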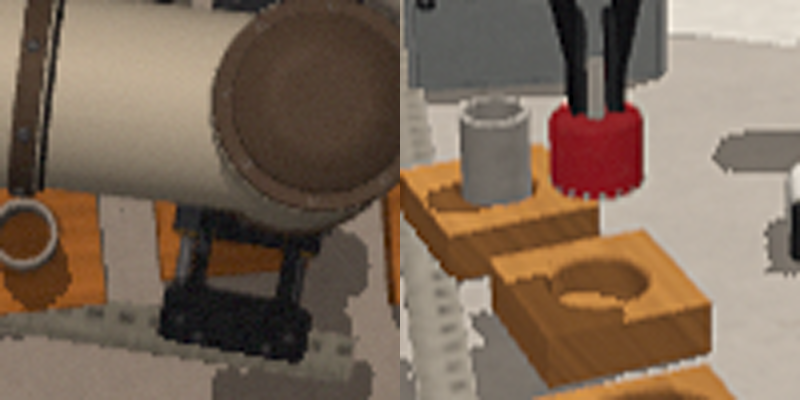

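The left panel shows the arm hiding the well. In the right panel the saw axis (u≈309.1) is over the well mouth (u≈309.6), within about 1 mm. I descend slowly while watching the force.

Call:
step_arm --targets "0 0.05 1.5 0;0 0 1.5 0;0 0 1.3 0;0 0 0.8 0;0 0 0.3 0;0 0 0 0;0 0 0 0"

```text
time_s: 7.05
tcp_pos: [0.5297, -0.2372, 0.0763]
ee_rot: [[-0.203, -0.979, 0.001], [-0.979, 0.203, -0.001], [0.0, -0.001, -1.0]]
wrist_force: [-0.4, -0.2, -1.0]
gripper_width: 0.116
gripper_force: 30.0
```

Call:
step_arm --targets "0 0 0.2 0;0 0 0.2 0;0 0 0.2 0;0 0 0 0"

```text
time_s: 7.38
tcp_pos: [0.5289, -0.2369, 0.0693]
ee_rot: [[-0.204, -0.979, -0.0], [-0.979, 0.204, 0.0], [-0.0, 0.0, -1.0]]
wrist_force: [1.2, 0.2, -1.8]
gripper_width: 0.115
gripper_force: 30.0
```

Call:
step_arm --targets "0 0 0.2 0;0 0 0.2 0;0 0 0.2 0;0 0 0 0"

```text
time_s: 7.72
tcp_pos: [0.5287, -0.2369, 0.063]
ee_rot: [[-0.204, -0.979, -0.001], [-0.979, 0.204, 0.0], [-0.0, 0.001, -1.0]]
wrist_force: [0.8, -0.1, -1.4]
gripper_width: 0.118
gripper_force: 30.0
```

Call:
step_arm --targets "0 0 0.2 0;0 0 0.2 0;0 0 0 0"

```text
time_s: 7.97
tcp_pos: [0.5287, -0.2369, 0.059]
ee_rot: [[-0.204, -0.979, -0.001], [-0.979, 0.204, 0.0], [-0.0, 0.001, -1.0]]
wrist_force: [-0.2, 0.3, -2.1]
gripper_width: 0.115
gripper_force: 30.0
```

It is entering freely. Seated should be at TCP z ≈ 0.0526.

Call:
step_arm --targets "0 0 0.2 0;0 0 0.2 0;0 0 0.1 0;0 0 0 0"

```text
time_s: 8.3
tcp_pos: [0.5288, -0.2369, 0.0542]
ee_rot: [[-0.204, -0.979, -0.001], [-0.979, 0.204, 0.0], [-0.0, 0.001, -1.0]]
wrist_force: [-0.2, 0.4, -1.4]
gripper_width: 0.117
gripper_force: 30.0
```

Call:
step_arm --targets "0 0 0.1 0;0 0 0.05 0;0 0 0 0"

```text
time_s: 8.55
tcp_pos: [0.529, -0.237, 0.053]
ee_rot: [[-0.204, -0.979, -0.0], [-0.979, 0.204, 0.0], [0.0, 0.0, -1.0]]
wrist_force: [0.6, -0.2, -2.1]
gripper_width: 0.116
gripper_force: 30.0
```

Call:
step_arm --targets "0 0 0.1 0;0 0 0 0;0 0 0 0"

```text
time_s: 8.8
tcp_pos: [0.5293, -0.2371, 0.0526]
ee_rot: [[-0.203, -0.979, 0.001], [-0.979, 0.203, -0.0], [0.0, -0.001, -1.0]]
wrist_force: [0.0, 0.5, 1.9]
gripper_width: 0.117
gripper_force: 30.0
```

The force reversed, so the saw is on the well floor. I release, rise and check.

Call:
step_arm --targets "0 0 0 0;0 0 0 0;0 0 0 0;0 0 0 0;0 0 -1 0;0 0 -2 0;0 0 -3 0;0 0 -4 0;0 0 -4 0;0 0 -3 0;0 0 -1 0;0 0 0 0" --claw 4

```text
time_s: 9.8
tcp_pos: [0.5307, -0.2375, 0.2366]
ee_rot: [[-0.203, -0.979, 0.008], [-0.979, 0.203, -0.002], [0.0, -0.009, -1.0]]
wrist_force: [-0.1, 0.5, -0.1]
gripper_width: 0.456
gripper_force: 0.0
```

Call:
step_arm --targets "-2 0 0 0;-3.5 0 0 0;-4 0 0 0;-4 0 0 0;-4 0 0 0;-4 0 0 0;-4 0 0 0;-4 0 0 0;-4 0 0 0;-4 0 0 0;-2.5 0 0 0;0 0 0 0"

```text
time_s: 10.8
tcp_pos: [0.6102, 0.1591, 0.2289]
ee_rot: [[-0.199, -0.98, -0.003], [-0.98, 0.199, -0.001], [0.001, 0.003, -1.0]]
wrist_force: [0.4, -0.3, -0.9]
gripper_width: 0.462
gripper_force: 0.0
```

```bash
python3 look.py c1.png; python3 -c "
from h import *
go([.488,.210,.1])"
```

```text
t 10.8 tcp [0.6102 0.1591 0.2289] x ang -101.47127656049922 F [ 0.4 -0.3 -0.9] grip 0.4619581722458943 0.0
to go cm (tool): [40.42  0.   14.7 ]
(np.float64(161.61300531885925), np.float64(208.1288802986958)) (np.float64(290.17942310696696), np.float64(130.03889139495132))
t 10.9 tcp [0.6095 0.1554 0.2296] x ang -101.64950165983458 F [0.1 0.2 0.6] grip 0.45802634539450826 0.0
to go cm (tool): [-2.93 12.95 13.  ]
```

View pics/c1.png

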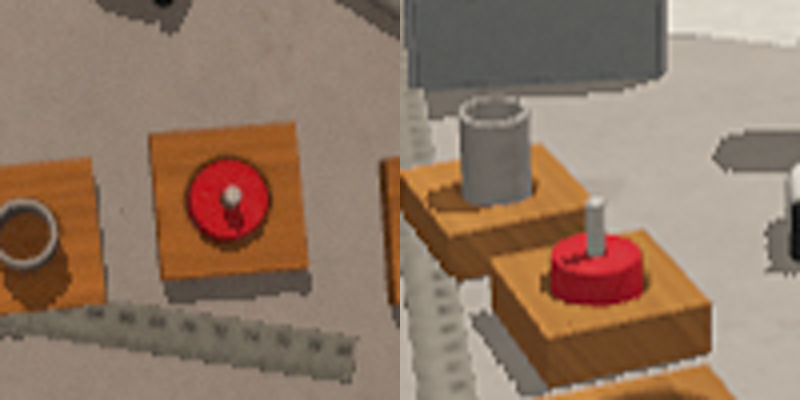

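Both panels show the saw seated upright in the middle well (top crop 230,198; side crop 597,268). Next is the handle.

Call:
step_arm --targets "-0.5 2.2 0 0;-0.9 3.7 0 0;-0.9 3.7 0 0;-0.6 2.5 1 0;0 0.8 2.5 0;0 0 3.5 0;0 0 3 0;0 0 1.5 0;0 0 0 0;0 0 0 0"

```text
time_s: 11.73
tcp_pos: [0.4897, 0.2077, 0.1164]
ee_rot: [[-0.205, -0.979, -0.002], [-0.979, 0.205, -0.002], [0.002, 0.001, -1.0]]
wrist_force: [0.1, 0.4, -0.6]
gripper_width: 0.456
gripper_force: 0.0
```

```bash
python3 - <<'E'
from h import *
go([.488,.210,.06])
t=cap('top');s=cap('side')
a=cv2.resize(t['frame'][200:300,110:210],None,fx=4,fy=4,interpolation=2)
b=cv2.resize(s['frame'][120:220,220:320],None,fx=4,fy=4,interpolation=2)
cv2.imwrite('pics/d1.png',np.hstack([a,b]))
E
```

```text
t 11.7333 tcp [0.4897 0.2077 0.1164] x ang -101.81340161154338 F [ 0.1  0.4 -0.6] grip 0.45558335718791715 0.0
to go cm (tool): [-0.2   0.21  5.64]
```

View pics/d1.png

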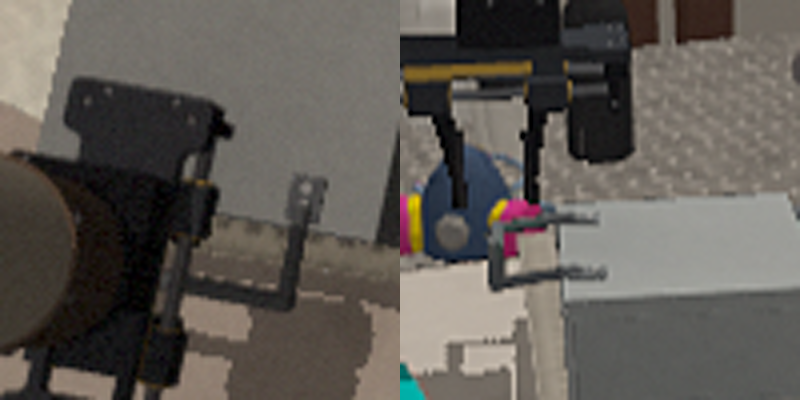

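In the side panel the fingers (459 and 532) straddle the bar (≈495). Descending and gripping.

Call:
step_arm --targets "-0.2 0.15 1 0;0 0 1.5 0;0 0 1.5 0;0 0 1 0;0 0 0.6 0;0 0 0 0;0 0 0 0"

```text
time_s: 12.42
tcp_pos: [0.4894, 0.2118, 0.0613]
ee_rot: [[-0.203, -0.979, 0.0], [-0.979, 0.203, 0.0], [-0.0, -0.0, -1.0]]
wrist_force: [0.1, -0.3, -0.2]
gripper_width: 0.459
gripper_force: 0.0
```

Call:
step_arm --targets "0 0 0 0;0 0 0 0;0 0 0 0;0 0 0 0;0 0 0 0;0 0 0 0;0 0 0 0" --claw 0.4

```text
time_s: 13.0
tcp_pos: [0.4887, 0.2117, 0.0613]
ee_rot: [[-0.204, -0.979, -0.0], [-0.979, 0.204, 0.0], [-0.0, 0.001, -1.0]]
wrist_force: [-2.1, 1.5, 2.0]
gripper_width: 0.128
gripper_force: 30.0
```

```bash
python3 - <<'E'
from h import *
go([.488,.21,.06])
a=np.radians(np.arange(0,46,3)); x=215*np.cos(a)-3*np.sin(a); z=215*np.sin(a)+3*np.cos(a)
print(np.round(np.c_[np.degrees(a)[1:],np.diff(x)/-10,np.diff(z)/10],2).tolist(), 215-x[-1], z[-1]-3)
E
```

```text
t 13.0 tcp [0.4887 0.2117 0.0613] x ang -101.75808801581617 F [-2.1  1.5  2. ] grip 0.12828689160749399 30.003907084465027
to go cm (tool): [0.18 0.03 0.13]
[[3.0, 0.05, 1.12], [6.0, 0.1, 1.12], [9.0, 0.16, 1.11], [12.0, 0.22, 1.1], [15.0, 0.28, 1.09], [18.0, 0.33, 1.07], [21.0, 0.39, 1.06], [24.0, 0.45, 1.03], [27.0, 0.5, 1.01], [30.0, 0.55, 0.98], [33.0, 0.6, 0.95], [36.0, 0.65, 0.92], [39.0, 0.7, 0.88], [42.0, 0.74, 0.85], [45.0, 0.79, 0.81]] 65.09336238845191 151.14927829866733
```

Call:
step_arm --targets "0 -0.05 -1.12 0;0 -0.1 -1.12 0;0 -0.16 -1.11 0;0 -0.22 -1.1 0;0 -0.28 -1.09 0;0 0 0 0"

```text
time_s: 13.5
tcp_pos: [0.4964, 0.21, 0.1173]
ee_rot: [[-0.204, -0.979, -0.001], [-0.979, 0.204, 0.001], [-0.0, 0.001, -1.0]]
wrist_force: [-4.3, 3.5, -1.4]
gripper_width: 0.128
gripper_force: 30.0
```

Call:
step_arm --targets "0 -0.33 -1.07 0;0 -0.39 -1.06 0;0 -0.45 -1.03 0;0 -0.5 -1.01 0;0 -0.55 -0.98 0;0 0 0 0"

```text
time_s: 14.0
tcp_pos: [0.5168, 0.2057, 0.1684]
ee_rot: [[-0.204, -0.979, -0.004], [-0.979, 0.204, 0.0], [0.001, 0.004, -1.0]]
wrist_force: [-9.7, 4.7, 2.7]
gripper_width: 0.128
gripper_force: 30.0
```

Call:
step_arm --targets "0 -0.6 -0.95 0;0 -0.65 -0.92 0;0 -0.7 -0.88 0;0 -0.74 -0.85 0;0 -0.79 -0.81 0;0 0 0 0;0 0 0 0"

```text
time_s: 14.58
tcp_pos: [0.5493, 0.1988, 0.2133]
ee_rot: [[-0.203, -0.979, -0.006], [-0.979, 0.203, 0.0], [0.001, 0.006, -1.0]]
wrist_force: [-15.8, 5.6, 12.2]
gripper_width: 0.128
gripper_force: 30.0
```

```bash
python3 - <<'E'
from h import *
go([.5525,.1985,.2125])
t=cap('top');s=cap('side')
a=cv2.resize(t['frame'][160:300,90:230],(400,400),interpolation=2)
b=cv2.resize(s['frame'][100:240,200:340],(400,400),interpolation=2)
cv2.imwrite('pics/e1.png',np.hstack([a,b]))
E
```

```text
t 14.5833 tcp [0.5493 0.1988 0.2133] x ang -101.73442157323686 F [-15.8   5.6  12.2] grip 0.1277091541096909 30.00945746898651
to go cm (tool): [-0.03 -0.32  0.08]
```

View pics/e1.png

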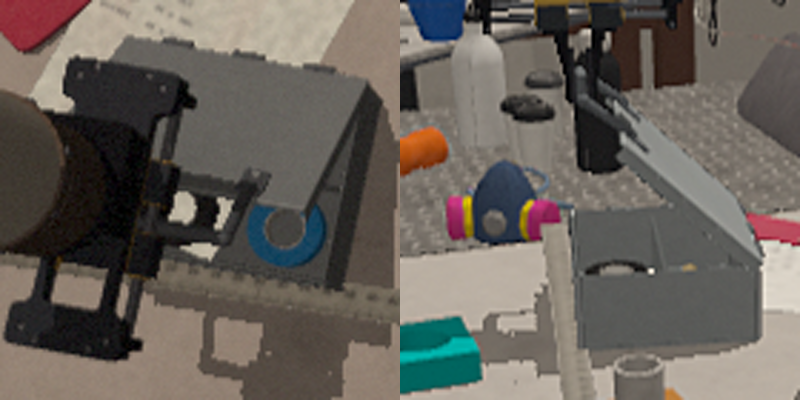

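The lid is near 45° with the bar held, and the pose holds a small radial push toward the hinge. I relieve it outward.

Call:
step_arm --targets "0 0.1 -0.07 0;0 0.1 -0.07 0;0 0 0 0;0 0 0 0;0 0 0 0"

```text
time_s: 15.1
tcp_pos: [0.5487, 0.199, 0.2128]
ee_rot: [[-0.203, -0.979, -0.004], [-0.979, 0.203, -0.0], [0.001, 0.004, -1.0]]
wrist_force: [-7.3, 3.6, 4.4]
gripper_width: 0.125
gripper_force: 30.0
```

```bash
python3 - <<'E'
from h import *
s=sense();p=np.array(s['tcp_pos'])
go(p)
# bar height above hinge & two angle estimates
z=p[2]+.0177-.076; print('angle from rise',[round(float(np.degrees(np.arcsin(z/.21502))-.8),1)])
t=cap('side')
# lid right edge in side crop: front corner (620,155) , hinge (760,255) -> full px; intersect with vertical plane of case right side
cx=np.array([.979,-.204,0]);n=np.array([.204,.979,0])
c=np.array([.6165,.1828,0]);q0=c-n*.1
for uv in((620,150),(758,255)):
    e,d=ray(t,200+(uv[0]-400)*.35,100+uv[1]*.35);k=n@(q0-e)/(n@d);X=e+k*d;print('lid pt: along case x, z',np.round([cx@(X-c),X[2]],4))
E
```

```text
t 15.1 tcp [0.5487 0.199  0.2128] x ang -101.73738095868028 F [-7.3  3.6  4.4] grip 0.12490540911109381 30.006621479988098
to go cm (tool): [0. 0. 0.]
angle from rise [45.1]
lid pt: along case x, z [-0.0418  0.191 ]
lid pt: along case x, z [0.0812 0.0855]
```

Rise says 45.1°, while a rough image reading is lower (~41°). One close crop will settle it.

```bash
python3 - <<'E'
from h import *
s=cap('side')
cv2.imwrite('pics/f1.png',cv2.resize(s['frame'][145:200,270:340],(700,550),interpolation=cv2.INTER_CUBIC))
cx=np.array([.979,-.204,0]);n=np.array([.204,.979,0]);c=np.array([.6165,.1828,0])-n*.1
for a in(40,45,50):
    A=np.radians(a);u=np.array([-np.cos(A),np.sin(A)]);w=np.array([np.sin(A),np.cos(A)])
    for (L,T) in((.17,.006),(.17,0),(0,.006)):
        q=np.array([.085,.076])+u*L+w*T
        p=proj(s,c+cx*q[0]+[0,0,q[1]]);print(a,L,T,np.round([(p[0]-270+.5)*10,(p[1]-145+.5)*10]))
p=proj(s,c+cx*.085+[0,0,.0]);print('rear bottom corner',p);p=proj(s,c-cx*.085+[0,0,.075]);print('front top case corner',(p[0]-270)*10,(p[1]-145)*10)
E
```

```text
40 0.17 0.006 [77. 84.]
40 0.17 0 [ 62. 103.]
40 0 0.006 [587. 464.]
45 0.17 0.006 [116.  41.]
45 0.17 0 [100.  59.]
45 0 0.006 [588. 465.]
50 0.17 0.006 [160.   2.]
50 0.17 0 [142.  18.]
50 0 0.006 [590. 466.]
rear bottom corner (np.float64(326.80038280252137), np.float64(218.96648263271607))
front top case corner -76.23856875207366 514.9044521810885
```

View pics/f1.png

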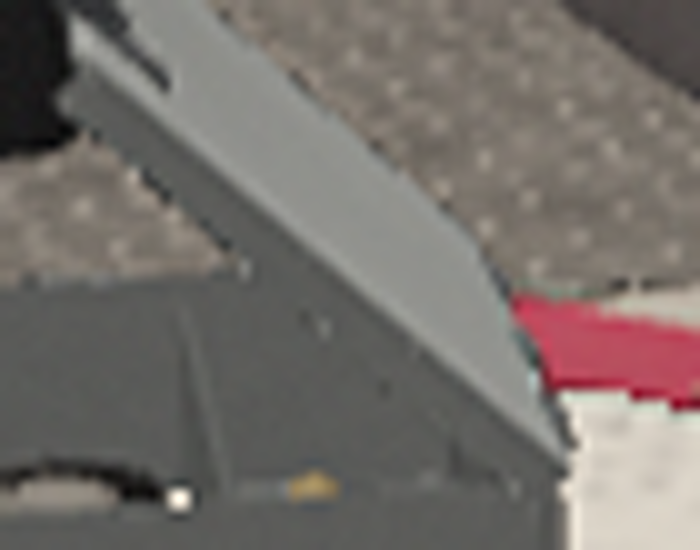

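The crop shows the near edge of the lid running from about (75,65) to (565,465), slope 0.82, or about 42.5°. Run gives 43.7° and rise 45.1°, so I raise it about 1.2° to centre the estimates.

Call:
step_arm --targets "0 -0.1 -0.11 0;0 -0.1 -0.11 0;0 -0.1 -0.11 0;0 0 0 0;0 0 0 0;0 0 0 0"

```text
time_s: 15.7
tcp_pos: [0.5518, 0.1984, 0.2161]
ee_rot: [[-0.204, -0.979, -0.004], [-0.979, 0.204, -0.0], [0.001, 0.004, -1.0]]
wrist_force: [-6.8, 2.8, 3.8]
gripper_width: 0.13
gripper_force: 30.0
```

Call:
step_arm --targets "0 0 0 0;0 0 0 0;0 0 0 0;0 0 0 0;0 0 0 0;0 0 0 0"

```text
time_s: 16.2
tcp_pos: [0.5518, 0.1984, 0.2161]
ee_rot: [[-0.204, -0.979, -0.004], [-0.979, 0.204, -0.0], [0.001, 0.004, -1.0]]
wrist_force: [-6.9, 2.9, 3.4]
gripper_width: 0.124
gripper_force: 30.0
```

Steady, and still holding the bar.

```bash
python3 -c "
from h import *
print(r.finish_job())"
```

```text
the job is handed in; nothing more can be done
None
```

The hole saw is upright and fully home in its own well, and the arm is holding the lid by its bar at about 45° (estimates from arm position and image ranged from roughly 43.5° to 46°); the job was handed in at about 16 s.

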